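# Open the dial lock on the tool chest and hold it up

## Task

The blue tool chest is secured by a brass combination lock that lies on its lid with its shackle through the staple. Turn the lock's dial clockwise, click by click, until its red pointer clicks home at the white stud between the shackle legs, pull the shackle fully open, and take the lock off the staple. Finish while holding the open lock still in the gripper above the chest, dial up and roughly level, about 10 cm above the lid, and leave the other things where they are.

Things in the scene. Friction and masses are not known exactly. Their poses are not given: they have to be found in the camera images.
- lock_center (a point): Loose brass lock box 60 (x) x 54 (y) x 28 mm, about 0.45 kg, flat on the chest's lid (130 mm above the bench); this is its centre. x points to the shackle, z up out of the dial face. A U shackle of 8 mm bar leaves the +x end at this height, legs at y = -17 (long, stays in the box) and +17 mm (short, through the staple). White 5 mm stud on the top face at x = +26 mm.
- dial_grip (a point): On the dial's axis, middle of its grip bar, 44 mm above the lid. The dial: black disc, 40 mm diameter, 6 mm thick, on the middle of the lock's top face, and on it a black bar 36 long x 11 wide x 20 mm high, its top 54 mm above the lid. x points along the bar to its red end (the pointer, also a red line on top), z up along the axis.
- dial (a joint): Dial angle, rad, counter-clockwise from above positive; 0 = red pointer along the lock's x, at the white stud. Starts between about 0.8 and 2.4; clicks every 0.524 (30 degrees, some 0.03 Nm) and settles into the nearest click when let go; stops at -0.6 and 2.7. The shackle can be pulled out only at the click at 0 (within about 0.15).
- bow (a point): Middle of the shackle's cross bar (8 mm round, 34 mm between the legs, along y), on its centre line, 14 mm above the lid; 60 mm ahead (lock's x) of the lock's centre when shut, 84 mm when open.
- shackle (a joint): How far the shackle is out of the lock, m: 0 shut, 0.024 fully open (stop). About 5 N friction, stays where it is left; moves at most 3 mm while the dial is off its open click. The short leg's tip is at x = +24 mm from the lock's centre when shut and +48 mm when open, which leaves an 18 mm gap to the box (its end is at +30 mm).
- staple (a point): Centre of the eye of the staple: a loop of 6 mm steel bar fixed on the lid, 14 mm above it, posts at y = -13 and +13 mm, top 30 mm above the lid. x is the chest's x, towards the bow. It starts about 43 mm ahead of the lock's centre. It stops the box when the shackle is pulled forward, and the bow when the box is pulled back. Open, with the staple 34 to 44 mm ahead, the lock lifts straight off.
- lock: The whole lock with dial and shackle; origin at the middle of the box's underside, axes as for its centre.
- chest: Blue steel tool chest, 240 (x) x 440 (y) x 130 mm high, heavy, fixed; origin at the middle of its underside on the bench.
- toy_bird: Flat wooden bird, about 110 x 65 x 18 mm, lying on the left of the lid; leave alone.
- sanding_block: Cork sanding block 55 x 90 x 29 mm on the right of the lid, towards the back; leave alone.
- pen_blank: Dark square wooden stick 100 x 19 x 19 mm at the right front of the lid; leave alone.
- glue_bottle: Yellow glue bottle, 56 mm diameter, 150 mm high, on the bench at the right; leave alone.
- offcut: Wooden block 120 x 60 x 35 mm on the bench at the left; leave alone.
- screwdriver: Screwdriver with red handle, 200 mm, on the bench at the left; leave alone.
- screw_cup: Blue cup, 80 mm diameter, 70 mm high, on the bench at the right; leave alone.
Things that resemble listed ones, but are neither listed nor needed, are in the scene too. There is more than one size of the lock; the job needs the larger.

How it is judged:
On the way, in this order (a step that is already met when the one before it is completed fails the run):
1. the dial's red pointer stands at the white stud (value of joint dial between -0.15 and 0.15 rad), for 0.2 s.
2. the shackle is pulled open (value of joint shackle above 0.019 m), for 0.1 s.
3. the open lock is lifted clear off the staple (height (world z) of lock_center above 0.2 m and value of joint shackle above 0.019 m and contact force between lock and chest below 0.05 N), for 0.1 s.
At the end, for the whole second after the job is handed in: The lock, its shackle at least 19 mm out, is held still (under 30 mm/s) by the fingers, its centre at least 70 mm higher than when it lay on the lid, within 200 mm of the chest's middle in plan, dial up within 0.45 rad of level, not touching the chest (height (world z) of lock_center above 0.214 m and horizontal distance between lock_center and chest below 0.2 m and value of joint shackle above 0.019 m and angle between lock's own z axis and vertical below 0.45 rad and contact force between lock and the fingers above 1 N and contact force between lock and chest below 0.05 N and linear speed of lock below 0.03 m/s); the arm keeps its last pose, push and grip.
It fails at once if one of the other things was moved more than 40 mm (distance of any of toy_bird, sanding_block, pen_blank, glue_bottle, offcut, screwdriver, screw_cup from where it was at the start of the episode above 0.04 m).
It also fails if it takes over 64 s, if anything falls off the work surface, if the arm or the gripper's body presses on something with over 40 N, if the wrist force passes 120 N, or if a joint passes its speed limit or range.

## Robot

A 6-joint arm with a two-finger parallel gripper is mounted at the origin on the work surface. World frame = base frame: x ahead of the robot, y to its left, z up, the work surface at z = 0. Lengths are in m, angles in rad, forces in N, time in s.
With the tool pointing down it reaches from about 0.275 to 0.725 m from the base axis. Payload 5.6 kg.
Tool frame: the origin (TCP) lies at the very end of the fingers, on their centre line; the grasp point (between the pads) lies 19 mm behind it; z points along the fingers, y is the line along which they close (so a half turn about z gives the same grasp; the last joint's range is limited). The gripper opens to 85 mm and grips with 20 to 120 N. Pads are 22 mm wide; open, the fingers measure 114 mm over their backs; the gripper's body (76 mm by 85 mm) begins 54 mm behind the grasp point. The pads swing forward as they close: fully open they stand 13 mm farther back than shut.
Start: joints at [-0.954, 0.255, 0.108, 0, -1.424, -0.285], TCP at [0.179, -0.52, 0.192] pointing down, gripper open.
Joint ranges: [-2.95, 2.95], [-1.21, 1.97], [-1.09, 1.5], [-2.87, 1.71], [-2.94, -0.07], [-3.05, 3.05]. Speed limits (rad/s): [2.57, 2.57, 3.14, 3.14, 3.14, 3.14].

## Interface

Orientations are given as a unit quaternion [w, x, y, z].
In Python, from cell import env, solver, optics, order, finder gives the robot as it stands. Calls block until the motion is done:
- env.reach(position, orientation): joint-space move of the TCP to a pose.
- env.move_linear(position, rot=None, velocity=0.15): straight line of the TCP; rot=None keeps the orientation; velocity is the mean speed in m/s.
- env.move_j(angles): joint-space move.
- env.move_gripper(opening, effort=None): finger opening in m; effort is the grip in N (None keeps the last); returns when the fingers have stopped.
- env.sleep(seconds).
- solver.inverse_kinematics(position, orientation): joint angles nearest the present ones, or None.
- optics.capture(name): name is "side" or "top"; returns a dict with "img" (384x512x3 uint8, blue, green, red), "mtx" (3x3 intrinsics, pixels), "rvec" (rotation vector, rad) and "tvec" (3), from world to camera coordinates, as OpenCV has them. Camera axes: x right, y down, z forward; pixel columns grow to the right and rows downward; lengths in m; the calibration is good to about 2 mm. A picture is of the moment at which its call begins. There is no depth.
A pose or a line that the arm cannot do raises env.Unreachable and nothing moves.
- order.job_done(): hands the job in; it is judged then, once.
Trained networks look in a picture, given as the dict that the camera call returned (one of the last four; its "shot" number tells which), for a name from the list of things; names that differ only in an ending like _2 or _b are one class to them, and where a whole thing is asked for, a point or a joint stands for the part that bears it (a point fixed in the world has none). Each returns a list of dicts, best first, with "confidence" (0 to 1); they miss things now and then, are a little off and sometimes report something else, mostly with a low value. They report only what shows in the picture. A call takes as long as a camera call. They do not tell look-alikes from the thing itself.
- finder.recognise(picture, thing): "extent" ([centre column, centre row, width, height] in pixels, round what is visible of it).
- finder.spot_point(picture, thing): "at" ([column, row] in pixels: a listed point, or the origin of a listed thing).
Readings, each from a call of its own:
- env.get_t(): time.
- env.get_joint_pos(): joint angles.
- env.get_qd(): joint speeds.
- env.get_joint_efforts(): joint torques, N m.
- env.get_ee_pos(): TCP position.
- env.get_eef_rot(): TCP orientation.
- env.get_ft_force(): force on the tool from outside, world axes, zero at the start.
- env.get_torque(): the same for the moment, N m.
- env.get_gripper_width(): finger opening in m.
- env.get_grasp_force(): force on a finger pad.
Only numpy, scipy, OpenCV 4.12 (cv2) and the standard library are available. Lean on these libraries where they do the work, as an engineer would, in place of code of your own. Each camera call takes 0.05 s, during which the arm holds its last target. There are 200 camera calls.

## Working session

There is one attempt and no reset: what is moved stays moved. The work goes in short steps, each a Python script; the robot and the scene stay as the last script left them, time stands still between calls to the robot, and variables do not carry over. Pictures are saved under pics/ and viewed, at most 10 in all, crops included, and the job is handed in when it is done.

```bash
ls; mkdir -p pics
cat > h.py <<'E'
import numpy as np, cv2
from cell import env, solver, optics, order, finder
from scipy.spatial.transform import Rotation as R
def proj(p,P): return cv2.projectPoints(np.float64([P]),p['rvec'],p['tvec'],p['mtx'],None)[0].ravel()
def ray(p,uv):
    M=R.from_rotvec(np.ravel(p['rvec'])).as_matrix(); c=-M.T@np.ravel(p['tvec'])
    return c, M.T@np.linalg.solve(p['mtx'],[uv[0],uv[1],1])
def atz(p,uv,z):
    c,d=ray(p,uv); return c+d*(z-c[2])/d[2]
def down(yaw): # tool down, tool y (closing line) at angle yaw+90deg from world x; tool x along yaw
    q=(R.from_euler('z',yaw)*R.from_euler('x',np.pi)).as_quat(); return [q[3],q[0],q[1],q[2]]
E
python3 - <<'E'
from h import *
ps={n:optics.capture(n) for n in('top','side')}
for n,p in ps.items():
    print(n,ray(p,(256,192))[0])
    for t in('lock_center','dial_grip','bow','staple'):
        print(n,t,[(np.round(d['at']).tolist(),round(d['confidence'],2)) for d in finder.spot_point(p,t)][:4])
    print([(np.round(d['extent']).tolist(),round(d['confidence'],2)) for d in finder.recognise(p,'lock')][:4])
    print('chest',[(np.round(d['at']).tolist(),round(d['confidence'],2)) for d in finder.spot_point(p,'chest')][:2])
cv2.imwrite('pics/a.png',np.vstack([ps['top']['img'],ps['side']['img']])[:, :])
im=np.hstack([ps['top']['img'],ps['side']['img']]); cv2.imwrite('pics/a.png',cv2.resize(im,(800,300)))
cv2.imwrite('pics/top.png',ps['top']['img'])
E
```

```text
pics
top [ 0.39600116 -0.01424019  1.54527461]
top lock_center [([253.0, 204.0], 0.88), ([147.0, 238.0], 0.76)]
top dial_grip [([248.0, 201.0], 0.51), ([142.0, 236.0], 0.41)]
top bow [([257.0, 188.0], 0.53), ([151.0, 220.0], 0.43)]
top staple [([256.0, 186.0], 0.57)]
[([147.0, 234.0, 15.0, 24.0], 0.65), ([93.0, 189.0, 27.0, 39.0], 0.63), ([255.0, 200.0, 28.0, 37.0], 0.58), ([397.0, 188.0, 30.0, 27.0], 0.35)]
chest [([251.0, 205.0], 0.61)]
side [0.43121539 0.99409555 0.7241073 ]
side lock_center [([288.0, 296.0], 0.87), ([272.0, 184.0], 0.86), ([269.0, 178.0], 0.61)]
side dial_grip [([287.0, 291.0], 0.66), ([269.0, 177.0], 0.53)]
side bow [([272.0, 292.0], 0.63), ([254.0, 184.0], 0.37)]
side staple [([256.0, 186.0], 0.84)]
[([273.0, 185.0, 27.0, 21.0], 0.84), ([285.0, 296.0, 28.0, 22.0], 0.61), ([262.0, 217.0, 135.0, 114.0], 0.42)]
chest []
```

View pics/a.png

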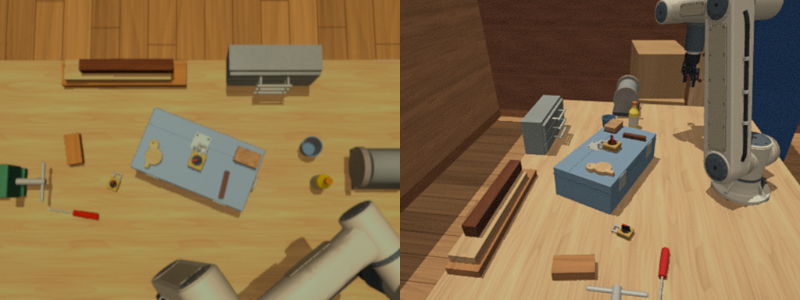

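Run:
```python
from h import *
t=optics.capture('top');s=optics.capture('side')
a=cv2.resize(t['img'][160:240,215:295],(400,400),interpolation=cv2.INTER_CUBIC)
b=cv2.resize(s['img'][145:225,225:305],(400,400),interpolation=cv2.INTER_CUBIC)
cv2.imwrite('pics/b.png',np.hstack([a,b]))
print(t['mtx'],s['mtx'])
for uv in((253,204),(147,238),(93,189)):print(uv,atz(t,uv,.144),atz(t,uv,.014))
for uv in((272,184),(288,296)):print(uv,atz(s,uv,.144),atz(s,uv,.014))
print(atz(t,(256,186),.144),atz(s,(256,186),.144),atz(t,(251,205),0))
```

```text
[[497.99360512   0.         252.7158021 ]
 [  0.         497.99360512 194.94564027]
 [  0.           0.           1.        ]] [[371.19011826   0.         261.00199486]
 [  0.         371.19011826 198.21511607]
 [  0.           0.           1.        ]]
(253, 204) [ 0.52696362 -0.01482604  0.144     ] [ 0.53911336 -0.01488039  0.014     ]
(147, 238) [0.43202421 0.28271526 0.144     ] [0.43536616 0.31026461 0.014     ]
(93, 189) [0.57091604 0.43874068 0.144     ] [0.58714336 0.48076493 0.014     ]
(272, 184) [ 0.52162121 -0.02542438  0.144     ] [ 0.54188083 -0.25389519  0.014     ]
(288, 296) [0.44164206 0.44072304 0.144     ] [0.44397864 0.31671422 0.014     ]
[ 0.57822153 -0.02347883  0.144     ] [ 0.5701127  -0.00621755  0.144     ] [ 0.53731047 -0.008647    0.        ]
```

View pics/b.png

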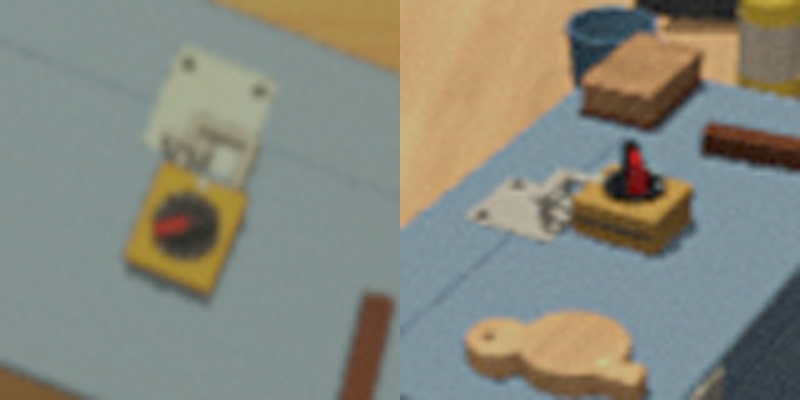

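The larger lock on the chest is at top (253,204) and side (272,184). The look-alike is the small lock on the bench, at top (147,238) and side (288,296). The vise at top (93,189) is a false report. I choose the one on the chest: it is larger and has its shackle through the staple, next to the white hasp plate. The crop shows its red pointer to the left, roughly 4 clicks from the stud. Next I measure its pose.

```bash
cat >> h.py <<'E'
def lockpose(t, ctr=(253,200), verbose=True, ztop=.158):
    x0,y0=int(ctr[0])-30,int(ctr[1])-30
    im=cv2.resize(t['img'][y0:y0+60,x0:x0+60],None,fx=8,fy=8,interpolation=cv2.INTER_CUBIC)
    hsv=cv2.cvtColor(im,cv2.COLOR_BGR2HSV)
    H,S,V=cv2.split(hsv)
    uv=lambda p:(np.array(p)+.5)/8-.5+[x0,y0]
    y=((H>15)&(H<35)&(S>120)&(V>100)).astype(np.uint8)
    c=max(cv2.findContours(y,cv2.RETR_EXTERNAL,cv2.CHAIN_APPROX_NONE)[0],key=cv2.contourArea)
    box=np.array([atz(t,uv(q),ztop)[:2] for q in cv2.boxPoints(cv2.minAreaRect(c))])
    cen=box.mean(0); e=[box[1]-box[0],box[2]-box[1]]
    hull=cv2.fillPoly(np.zeros_like(y),[c],1)
    a=[np.arctan2(v[1],v[0]) for v in e]; yaw=min([(k+np.pi/2*j) for k in a for j in range(-4,5)],key=lambda k:abs(k+.33))
    r=((H<8)|(H>172))&(S>140)&(hull>0)
    pts=np.argwhere(r)[:,::-1]
    red=np.array([atz(t,uv(q),ztop+.024)[:2] for q in pts]); rc=red.mean(0)
    w,v=np.linalg.eigh(np.cov((red-rc).T)); d=v[:,1]; d=d*np.sign(d@(rc-cen))
    print('cen',cen,'size',[np.linalg.norm(k) for k in e],'yaw',yaw,'red n',len(pts),rc,'axis',np.arctan2(d[1],d[0])-yaw,'by centroid',np.arctan2(*(rc-cen)[::-1])-yaw)
    return cen,yaw
E
python3 - <<'E'
from h import *
t=optics.capture('top');s=optics.capture('side')
cen,yaw=lockpose(t)
# independent: side view red tip/dial and box projections
for n,p in(('top',t),('side',s)):
    im=p['img'].copy(); o=(215,160) if n=='top' else (225,145)
    im=cv2.resize(im[o[1]:o[1]+80,o[0]:o[0]+80],(400,400),interpolation=cv2.INTER_CUBIC)
    for z in(.130,.158):
        q=[((proj(p,np.r_[cen+R.from_euler('z',yaw).as_matrix()[:2,:2]@[a,b],z])-o+.5)*5) for a,b in((.03,.027),(-.03,.027),(-.03,-.027),(.03,-.027))]
        cv2.polylines(im,[np.int32(q)],True,(0,255,0) if z>.14 else (255,0,255),1)
    t_=im if n=='top' else np.hstack([t_,im])
cv2.imwrite('pics/c.png',t_)
E
```

```text
cen [ 0.52252448 -0.01141527] size [np.float64(0.060231316450068885), np.float64(0.05193844521379329)] yaw -0.39093054929709053 red n 1151 [ 0.52135386 -0.00320685] axis 2.235096907040376 by centroid 2.1033842526690765
```

View pics/c.png

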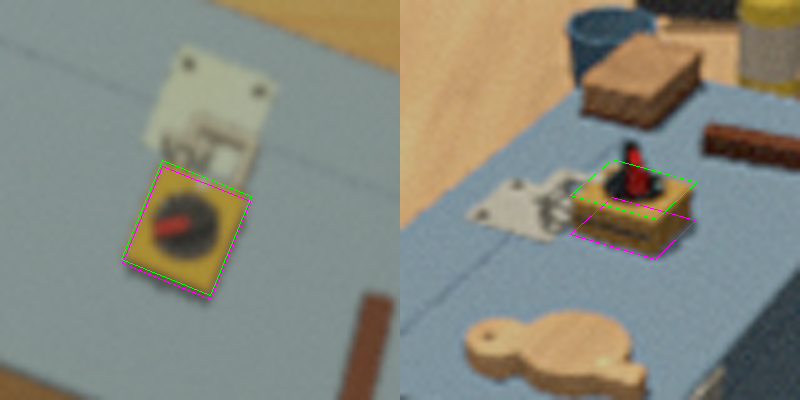

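The wireframe of a 60 x 54 x 28 mm box at the measured pose fits both views, and the red bar lies at about 2.1 rad, which is click 4. I check the joint range for the turn, then grip the bar.

```bash
cat >> h.py <<'E'
C=np.array([.5225,-.0120]); YAW=-.39
def F(): print('t',round(env.get_t(),2),'ee',np.round(env.get_ee_pos(),4),'F',np.round(env.get_ft_force(),1),'Mz',round(env.get_torque()[2],2),'w',round(env.get_gripper_width(),4),'g',round(env.get_grasp_force(),1))
E
python3 - <<'E'
from h import *
for base in (1.704,1.704-np.pi):
    for k in (0,.5,1,2.1,2.25):
        j=solver.inverse_kinematics([*C,.17],down(base-k)); print(round(base-k,2),None if j is None else np.round(j,2))
print(solver.inverse_kinematics([*C,.28],down(1.704)))
E
```

```text
1.7 [ 0.28  0.21 -0.01  0.   -1.35  3.  ]
1.2 [ 0.28  0.21 -0.01  0.   -1.35  2.5 ]
0.7 [ 0.28  0.21 -0.01  0.   -1.35  2.  ]
-0.4 [ 0.28  0.21 -0.01  0.   -1.35  0.9 ]
-0.55 [ 0.28  0.21 -0.01  0.   -1.35  0.75]
-1.44 [ 0.28  0.21 -0.01  0.   -1.35 -0.14]
-1.94 [ 0.28  0.21 -0.01  0.   -1.35 -0.64]
-2.44 [ 0.28  0.21 -0.01  0.   -1.35 -1.14]
-3.54 [ 0.28  0.21 -0.01 -0.   -1.35 -2.24]
-3.69 [ 0.28  0.21 -0.01 -0.   -1.35 -2.39]
[ 0.27693734  0.19153062  0.24675207  0.         -1.62601778  2.99785899]
```

Run:
```python
from h import *
q=down(1.704-np.pi)
env.move_gripper(.045,30)
env.reach([*C,.27],q); env.move_linear([*C,.168],velocity=.12); F()
env.move_gripper(0,30); F()
s=optics.capture('side')
cv2.imwrite('pics/d.png',cv2.resize(s['img'][125:225,215:315],(500,500),interpolation=cv2.INTER_CUBIC))
```

```text
t 4.58 ee [ 0.5231 -0.0121  0.1689] F [ 1.   0.2 -0.6] Mz 0.03 w 0.0451 g 0.0
t 5.08 ee [ 0.5225 -0.012   0.168 ] F [0.2 0.1 0.3] Mz -0.03 w 0.0001 g 0.0
```

View pics/d.png

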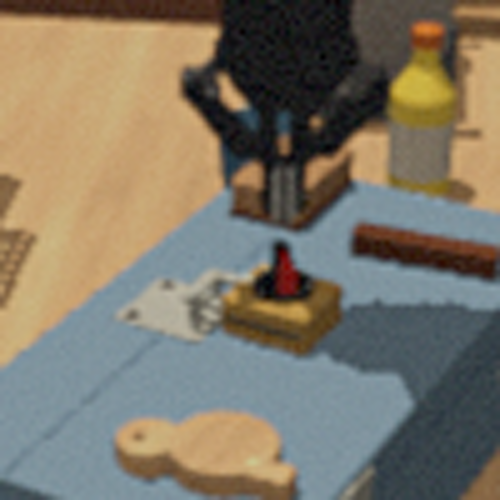

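The fingers closed on nothing: their tips show at about crop (285,222), which is side pixel (272,169), above or behind the dial's top at crop (282,245). I compare this with the projected TCP and the top view.

Run:
```python
from h import *
s=optics.capture('side');t=optics.capture('top')
print(proj(s,env.get_ee_pos()),proj(s,[*C,.184]),proj(s,[*C,.2]),proj(t,env.get_ee_pos()), env.get_joint_pos(), env.get_eef_rot(),down(1.704-np.pi))
for y in(-.03,-.05):print(proj(s,[C[0],y,.168]))
cv2.imwrite('pics/e.png',np.hstack([cv2.resize(t['img'][140:240,200:300],(400,400),interpolation=cv2.INTER_CUBIC),cv2.resize(s['img'][100:200,215:315],(400,400),interpolation=cv2.INTER_CUBIC)]))
```

```text
[271.44049256 179.37465754] [271.53415176 174.80746252] [271.63184654 170.18217484] [251.98499634 204.80349346] [ 2.76951973e-01  2.09547866e-01 -1.19106311e-02 -9.15205902e-06
 -1.34939974e+00 -1.43740931e-01] [ 2.35470375e-05  7.52600632e-01 -6.58477249e-01 -2.05812234e-05] [np.float64(4.6083389736402493e-17), np.float64(0.752598867991776), np.float64(-0.6584792661105568), np.float64(-4.032022627735958e-17)]
[272.01373831 176.62127352]
[272.63623348 173.65522096]
```

View pics/e.png

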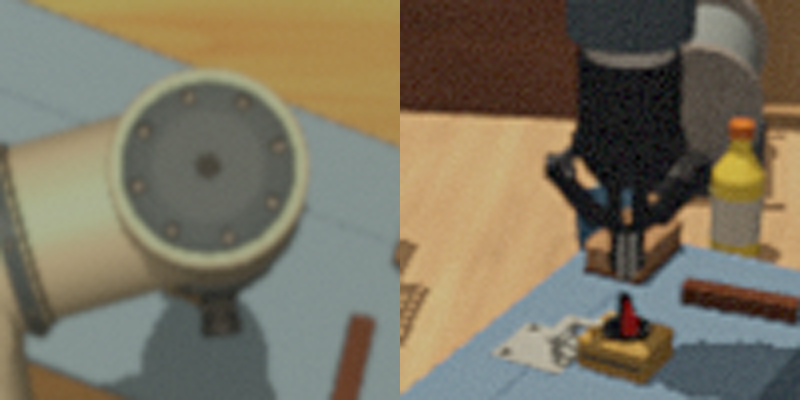

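Run:
```python
from h import *
s=optics.capture('side');t=optics.capture('top')
for z in (.168,.2,.35,.4,.45,.5): print(z,proj(t,[*C,z]),proj(s,[*C,z]))
# fingertip in side: dark/grey finger column profile
im=s['img'];print([(r,im[r,270:275].mean(1).astype(int).tolist()) for r in range(158,180)])
```

```text
0.168 [251.98807142 204.79913129] [271.43788626 179.36508187]
0.2 [251.96613884 203.72012766] [271.63184654 170.18217484]
0.35 [251.84785864 197.90116984] [272.62355389 123.23051735]
0.4 [251.8016308  195.62692753] [272.98793608 105.97911001]
0.45 [251.75123612 193.14769169] [273.37144318  87.8222474 ]
0.5 [251.69608463 190.43443798] [273.77562147  68.68672296]
[(158, [53, 49, 53, 65, 38]), (159, [86, 69, 73, 87, 55]), (160, [81, 61, 67, 76, 42]), (161, [79, 58, 67, 78, 47]), (162, [87, 62, 75, 76, 48]), (163, [88, 62, 75, 83, 45]), (164, [82, 64, 75, 83, 36]), (165, [86, 62, 75, 82, 44]), (166, [88, 59, 66, 78, 47]), (167, [85, 64, 77, 85, 62]), (168, [84, 60, 72, 88, 75]), (169, [69, 46, 59, 73, 59]), (170, [97, 84, 70, 60, 42]), (171, [143, 140, 129, 113, 102]), (172, [124, 135, 141, 149, 148]), (173, [71, 68, 107, 141, 150]), (174, [24, 28, 66, 123, 145]), (175, [17, 31, 60, 119, 149]), (176, [32, 41, 54, 111, 141]), (177, [27, 44, 59, 84, 126]), (178, [31, 47, 61, 82, 118]), (179, [33, 54, 52, 52, 55])]
```

The wrist's plan position is right (top column 252), but the side view puts the shut fingertips at z ≈ 0.20, while 0.168 is reported. I touch the bar's top (z = 0.184) lightly with the shut fingers to settle the offset.

Run:
```python
from h import *
f0=env.get_ft_force()[2]
z=.168
while z>.134:
    z-=.002; env.move_linear([*C,z],velocity=.04)
    if abs(env.get_ft_force()[2]-f0)>2: break
F()
s=optics.capture('side')
cv2.imwrite('pics/f.png',cv2.resize(s['img'][125:225,215:315],(500,500),interpolation=cv2.INTER_CUBIC))
```

```text
t 8.33 ee [ 0.5231 -0.0121  0.1447] F [-0.1 -0.3  4.2] Mz -0.02 w -0.0 g 1.9
```

View pics/f.png

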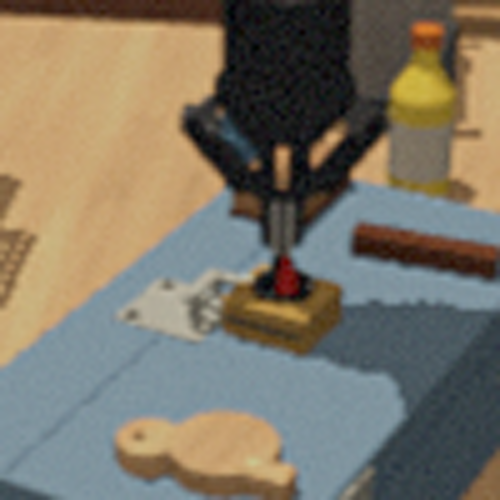

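The touch comes at reported z ≈ 0.1447–0.146 for a true 0.184, so the fingers end about 38 mm above the reported TCP. From here I apply DZ = -0.038, with force checks.

```bash
cat >> h.py <<'E'
DZ=-.038
def P(xy,z): return [xy[0],xy[1],z+DZ]   # true fingertip height -> command
def descend(xy,z0,z1,lim=6,step=.003,v=.06):
    f0=env.get_ft_force()[2]; z=z0
    while z>z1+1e-6:
        z=max(z-step,z1); env.move_linear(P(xy,z),velocity=v)
        if env.get_ft_force()[2]-f0>lim: print('contact at',z); return z
    return z
E
python3 - <<'E'
from h import *
env.move_linear(P(C,.20)); env.move_gripper(.045,30); 
env.move_linear(P(C,.185)); descend(C,.185,.168); F()
env.move_gripper(0,30); F()
E
```

```text
t 10.9 ee [ 0.5224 -0.012   0.1299] F [ 0.3  0.3 -0. ] Mz 0.01 w 0.0449 g 0.0
t 11.3 ee [ 0.522  -0.012   0.1301] F [-3.5  1.5  2.4] Mz -0.05 w 0.0097 g 35.5
```

The bar is gripped at 10 mm. Now I turn it clockwise, click by click.

Run:
```python
from h import *
j=np.array(env.get_joint_pos()); j0=j[5]
for i in range(1,9):
    j[5]=j0-i*np.pi/12; env.move_j(list(j))
    if i%2==0: env.sleep(.1); print(i/2,end=' ');F()
s=optics.capture('side'); cv2.imwrite('pics/g.png',cv2.resize(s['img'][145:225,225:305],(480,480),interpolation=cv2.INTER_CUBIC))
env.move_gripper(.045); F()
env.move_linear(P(C,.22))
# clear the view
j=np.array(env.get_joint_pos()); j[0]-=.45; env.move_j(list(j)); F()
t=optics.capture('top'); s=optics.capture('side')
print([np.round(d['at'],1).tolist() for d in finder.spot_point(t,'lock_center')],[np.round(d['at'],1).tolist() for d in finder.spot_point(t,'bow')],[np.round(d['at'],1).tolist() for d in finder.spot_point(t,'staple')])
cv2.imwrite('pics/h.png',np.hstack([cv2.resize(p['img'][o[1]:o[1]+80,o[0]:o[0]+80],(400,400),interpolation=cv2.INTER_CUBIC) for p,o in((t,(215,160)),(s,(225,145)))]))
lockpose(t)
```

```text
1.0 t 12.12 ee [ 0.5218 -0.0122  0.13  ] F [-0.2 -0.5 -0.1] Mz 0.02 w 0.0098 g 35.2
2.0 t 12.93 ee [ 0.5217 -0.012   0.13  ] F [-1.6  1.7  1.3] Mz -0.04 w 0.0098 g 35.4
3.0 t 13.75 ee [ 0.5219 -0.0117  0.13  ] F [-2.5  4.   1.1] Mz 0.02 w 0.01 g 35.5
4.0 t 14.57 ee [ 0.5221 -0.0117  0.13  ] F [-2.   5.4  2.4] Mz -0.03 w 0.0102 g 35.5
t 15.05 ee [ 0.5221 -0.0123  0.13  ] F [-0.4 -0.1 -0.5] Mz -0.01 w 0.0449 g 0.0
t 16.48 ee [ 0.4654 -0.2373  0.1815] F [0.1 0.7 0.4] Mz -0.0 w 0.045 g 0.0
[[250.9, 204.7], [147.2, 237.8]] [[150.9, 215.7]] [[252.9, 187.0]]h.py:26: RuntimeWarning: Mean of empty slice.
  red=np.array([atz(t,uv(q),ztop+.024)[:2] for q in pts]); rc=red.mean(0)
  ret = ret.dtype.type(ret / rcount)
  avg = a.mean(axis, **keepdims_kw)
  ret = um.true_divide(
h.py:27: RuntimeWarning: Degrees of freedom <= 0 for slice
  w,v=np.linalg.eigh(np.cov((red-rc).T)); d=v[:,1]; d=d*np.sign(d@(rc-cen))
  c *= np.true_divide(1, fact)
  c *= np.true_divide(1, fact)
Traceback (most recent call last):
ValueError: not enough values to unpack (expected 2, got 0)

During handling of the above exception, another exception occurred:

Traceback (most recent call last):
  File "h.py", line 27, in lockpose
    w,v=np.linalg.eigh(np.cov((red-rc).T)); d=v[:,1]; d=d*np.sign(d@(rc-cen))
        ~~~~~~~~~~~~~~^^^^^^^^^^^^^^^^^^^^
numpy.linalg.LinAlgError: 0-dimensional array given. Array must be at least two-dimensional
```

View pics/h.png

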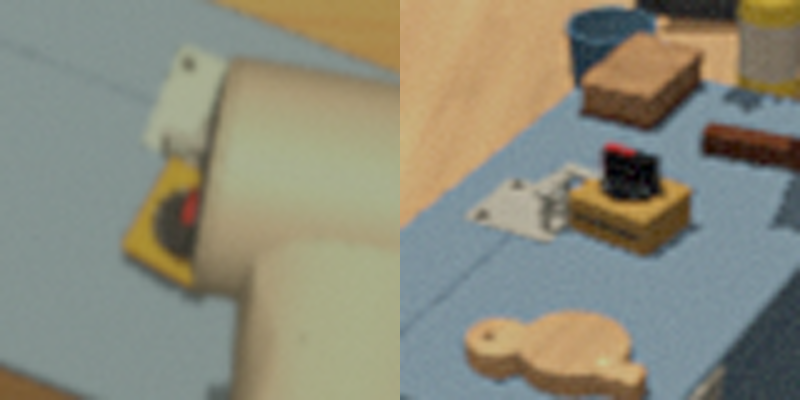

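The side view shows the red end now facing the shackle and the bar parallel to the box's long edges. The arm still covers part of the top view, so I clear it and measure again.

Run:
```python
from h import *
j=np.array(env.get_joint_pos()); j[0]-=.45; env.move_j(list(j)); print(env.get_t())
t=optics.capture('top')
for n in('lock_center','bow','staple'):
    for d in finder.spot_point(t,n)[:2]: print(n,d['confidence'],atz(t,d['at'],.144))
lockpose(t)
cv2.imwrite('pics/i.png',cv2.resize(t['img'][160:230,220:290],(560,560),interpolation=cv2.INTER_CUBIC))
```

```text
17.65
lock_center 0.81 [0.44042968 0.28822317 0.144     ]
lock_center 0.79 [ 0.52639924 -0.01369428  0.144     ]
bow 0.61 [ 0.57761825 -0.03482454  0.144     ]
bow 0.42 [0.48279925 0.27589169 0.144     ]
staple 0.59 [ 0.56908156 -0.02089593  0.144     ]
staple 0.15 [0.33810357 0.43023484 0.144     ]h.py:26: RuntimeWarning: Mean of empty slice.
  red=np.array([atz(t,uv(q),ztop+.024)[:2] for q in pts]); rc=red.mean(0)
  ret = ret.dtype.type(ret / rcount)
  avg = a.mean(axis, **keepdims_kw)
  ret = um.true_divide(
h.py:27: RuntimeWarning: Degrees of freedom <= 0 for slice
  w,v=np.linalg.eigh(np.cov((red-rc).T)); d=v[:,1]; d=d*np.sign(d@(rc-cen))
  c *= np.true_divide(1, fact)
  c *= np.true_divide(1, fact)
Traceback (most recent call last):
ValueError: not enough values to unpack (expected 2, got 0)

During handling of the above exception, another exception occurred:

Traceback (most recent call last):
  File "h.py", line 27, in lockpose
    w,v=np.linalg.eigh(np.cov((red-rc).T)); d=v[:,1]; d=d*np.sign(d@(rc-cen))
        ~~~~~~~~~~~~~~^^^^^^^^^^^^^^^^^^^^
numpy.linalg.LinAlgError: 0-dimensional array given. Array must be at least two-dimensional
```

```bash
sed -i 's/hull=cv2.fillPoly(np.zeros_like(y),\[c\],1)/hull=cv2.dilate(cv2.fillPoly(np.zeros_like(y),[cv2.convexHull(c)],1),np.ones((9,9)))/' h.py
python3 - <<'E'
from h import *
t=optics.capture('top')
cv2.imwrite('pics/i.png',cv2.resize(t['img'][160:230,220:290],(560,560),interpolation=cv2.INTER_CUBIC))
lockpose(t)
E
```

```text
cen [ 0.52389162 -0.01201502] size [np.float64(0.06024955742932376), np.float64(0.052351699942815834)] yaw -0.523504750069909 red n 1058 [ 0.53130798 -0.01459739] axis 0.18499221368234597 by centroid 0.1884345678097576
```

View pics/i.png

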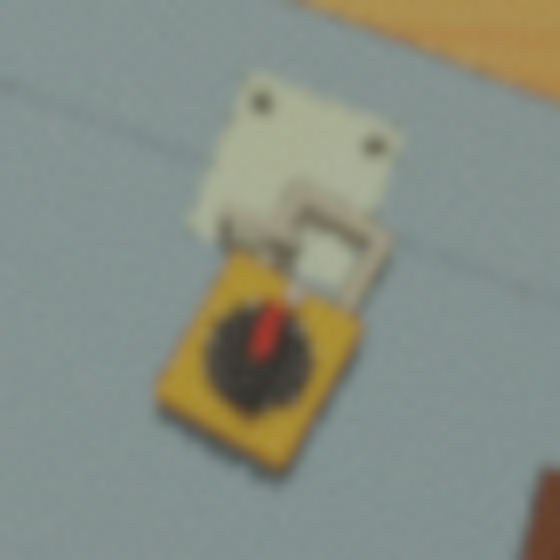

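The top view shows the lock turned about 0.13 rad with the dial (yaw now -0.52). Its pointer, from crop (262,355) to (280,308), still stands some 0.15–0.18 short of the stud at crop (295,295). I grip again and turn the rest, pressing down a little so the lock does not follow.

Run:
```python
from h import *
C=np.array([.5237,-.0125]); y=-.345-np.pi
env.reach(P(C,.22),down(y)); env.move_linear(P(C,.187)); descend(C,.187,.168); env.move_gripper(0,40); F()
env.move_linear(P(C,.164),velocity=.05); F()
j=np.array(env.get_joint_pos())
for i in range(5): j[5]-=.05; env.move_j(list(j))
env.sleep(.2); F()
env.move_gripper(.045); env.move_linear(P(C,.22)); 
j=np.array(env.get_joint_pos()); j[0]-=.9; env.move_j(list(j)); print(env.get_t())
t=optics.capture('top'); lockpose(t)
for n in('lock_center','bow','staple'):
    for d in finder.spot_point(t,n)[:2]: print(n,d['confidence'],atz(t,d['at'],.144))
cv2.imwrite('pics/j.png',cv2.resize(t['img'][160:230,220:290],(560,560),interpolation=cv2.INTER_CUBIC))
```

```text
t 22.07 ee [ 0.5238 -0.0123  0.1302] F [0.1 0.  1.7] Mz 0.0 w 0.0098 g 42.6
t 22.32 ee [ 0.5245 -0.0126  0.1298] F [-9.2  2.8 20.6] Mz -0.01 w 0.0096 g 45.4
t 23.77 ee [ 0.5247 -0.0125  0.1299] F [-0.4  3.4  4.8] Mz 0.05 w 0.0098 g 43.4
26.375
cen [ 0.52444638 -0.01174763] size [np.float64(0.06032862722146141), np.float64(0.05245674172569662)] yaw -0.5322915847406591 red n 1066 [ 0.53132044 -0.01535969] axis 0.009080744691181475 by centroid 0.048481436487445906
lock_center 0.65 [0.43819097 0.28817544 0.144     ]
lock_center 0.6 [ 0.52867484 -0.01172214  0.144     ]
bow 0.66 [ 0.58134542 -0.03200288  0.144     ]
bow 0.61 [0.48448707 0.27479939 0.144     ]
```

View pics/j.png

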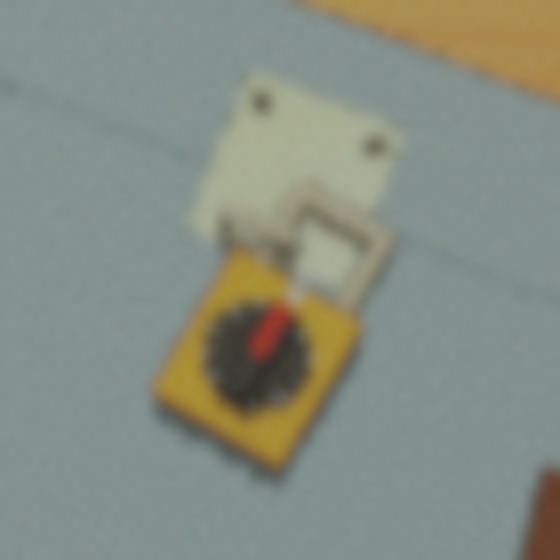

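The pointer now stands at the stud: 0.01–0.05 rad measured, with the red line pointing at the stud at crop (293,295). The bow's corners at crop (305,190) and (390,240) match the model, bow = lock centre + 60 mm at yaw -0.53. I grip the legs from outside at the bow and pull forward.

```bash
cat >> h.py <<'E'
C=np.array([.5242,-.0122]); YAW=-.53
def lk(x,y=0): return C+R.from_euler('z',YAW).as_matrix()[:2,:2]@[x,y]
E
python3 - <<'E'
from h import *
b=lk(.064); q=down(YAW-np.pi)
env.move_gripper(.07,60); env.reach(P(b,.23),q); env.move_linear(P(b,.165)); z=descend(b,.165,.133,lim=5); F()
env.move_gripper(0,60); F()
f0=np.array(env.get_ft_force()); u=np.array([np.cos(YAW),np.sin(YAW)])
for k in range(1,16):
    env.move_linear(P(b+u*.003*k,z),velocity=.06); f=-(np.array(env.get_ft_force())-f0)[:2]@u
    print(3*k,round(f,1),end='; ')
    if f>28: break
F()
E
```

```text
t 31.95 ee [ 0.5793 -0.0446  0.0949] F [-0.7 -0.9  0.1] Mz -0.0 w 0.07 g 0.0
t 32.35 ee [ 0.5795 -0.0447  0.0955] F [-1.6 -0.6  3.2] Mz 0.08 w 0.0384 g 59.8
3 3.4; 6 4.0; 9 4.0; 12 2.6; 15 2.4; 18 2.8; 21 3.0; 24 2.2; 27 3.8; 30 4.1; 33 7.2; 36 15.8; 39 23.3; 42 32.4; t 35.85 ee [ 0.6069 -0.0603  0.0926] F [-26.7  20.9  12.2] Mz 0.4 w 0.0386 g 60.2
```

The pull held at about 31 mm, about 8 mm of slack plus the 24 mm stroke, with force rising at the stop. I ease the lock back 6 mm so that the staple sits in the middle of the gap, release and check.

Run:
```python
from h import *
b=lk(.064); u=np.array([np.cos(YAW),np.sin(YAW)])
env.move_linear(P(b+u*.025,.133),velocity=.06); env.sleep(.1);F()
env.move_gripper(.07); env.move_linear(P(b+u*.025,.22),velocity=.25)
j=np.array(env.get_joint_pos()); j[0]-=.7; env.move_j(list(j)); print(env.get_t())
t=optics.capture('top'); lockpose(t)
for n in('lock_center','bow','staple'):
    for d in finder.spot_point(t,n)[:2]: print(n,d['confidence'],atz(t,d['at'],.144))
cv2.imwrite('pics/k.png',cv2.resize(t['img'][160:230,220:290],(560,560),interpolation=cv2.INTER_CUBIC))
```

```text
t 36.38 ee [ 0.6016 -0.0572  0.0951] F [-0.7  2.1  2.1] Mz -0.04 w 0.0385 g 60.5
38.825
cen [ 0.526964  -0.0123123] size [np.float64(0.0605127050780864), np.float64(0.05243266980116902)] yaw -0.5237393825382478 red n 1066 [ 0.53378917 -0.01599057] axis -0.07147288896067117 by centroid 0.029437583730091865
lock_center 0.77 [ 0.52356807 -0.01170929  0.144     ]
lock_center 0.74 [0.43259466 0.28693424 0.144     ]
bow 0.61 [ 0.59591244 -0.04854054  0.144     ]
bow 0.53 [0.48502012 0.26354453 0.144     ]
staple 0.78 [ 0.57340266 -0.00814784  0.144     ]
```

View pics/k.png

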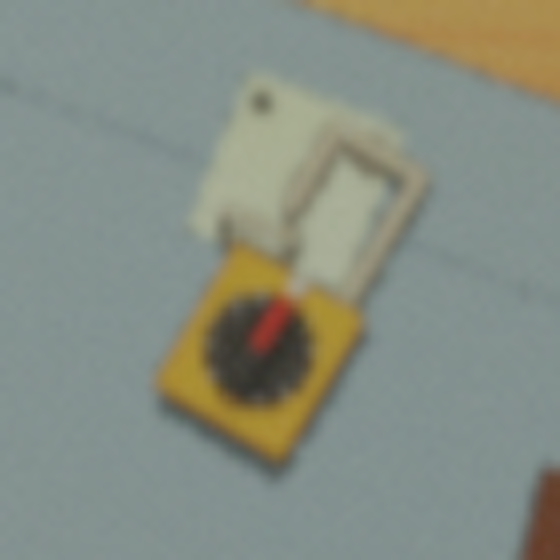

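The picture shows the bow's corners moved to crop (335,130) and (430,180), so the shackle is about 24 mm out, with the dial still at the stud. The staple is about 39 mm ahead, inside the 34–44 mm gap. I grip the box across its sides and lift straight up.

Run:
```python
from h import *
C=np.array([.5268,-.0127]); YAW=-.525
b=C+.003*np.array([np.cos(YAW),np.sin(YAW)])
env.move_gripper(.08,80); env.reach(P(b,.23),down(YAW-np.pi)); env.move_linear(P(b,.165)); z=descend(b,.165,.130,lim=5); F()
env.move_gripper(0,80); F()
for k in range(1,6): env.move_linear(P(b,z+.008*k),velocity=.06); F()
```

```text
t 44.46 ee [ 0.5293 -0.0142  0.0919] F [-0.9 -0.8 -0. ] Mz -0.03 w 0.0799 g 0.0
t 44.82 ee [ 0.5297 -0.0142  0.0925] F [-0.5 -0.2  3.9] Mz -0.06 w 0.0528 g 87.1
t 45.1 ee [ 0.5289 -0.0141  0.0995] F [ 0.  -0.2 -5.1] Mz -0.04 w 0.0524 g 86.1
t 45.38 ee [ 0.5297 -0.0141  0.1084] F [-0.2  0.4 -5.4] Mz -0.02 w 0.0526 g 86.0
t 45.67 ee [ 0.5299 -0.0141  0.1166] F [-0.6  0.6 -6.4] Mz 0.03 w 0.0524 g 86.0
t 45.95 ee [ 0.5299 -0.0141  0.1246] F [-0.4 -0.3 -5.7] Mz -0.01 w 0.0523 g 86.0
t 46.23 ee [ 0.5299 -0.0141  0.1326] F [ 0.5 -0.4 -5.1] Mz 0.01 w 0.0525 g 86.0
```

The lift is free and the tool carries about 4.5–5 N, which is the lock's weight. I raise it to 10 cm, check from the side numerically and hand in.

Run:
```python
from h import *
p=np.array(env.get_ee_pos()); p[2]=.0925+.103; env.move_linear(list(p),velocity=.1); env.sleep(.4); F()
s=optics.capture('side')
exp=[.5268,-.0127,.144+.103]
print(proj(s,exp),[(np.round(d['at'],1).tolist(),round(d['confidence'],2)) for d in finder.spot_point(s,'lock_center')],[(np.round(d['at'],1).tolist()) for d in finder.spot_point(s,'bow')],proj(s,[.5268+.084*.866,-.0127-.084*.5,.247]))
```

```text
t 47.42 ee [ 0.5298 -0.0141  0.1953] F [-0.5  0.4 -4.8] Mz -0.02 w 0.0523 g 86.0
[270.520375   156.00802705] [([270.4, 156.6], 0.72), ([271.5, 159.5], 0.69), ([287.2, 297.0], 0.59)] [[247.2, 151.9], [273.1, 290.3]] [248.62148269 148.92437704]
```

The lock's centre shows at side pixel (270.4,156.6) against (270.5,156.0) expected, and the bow fits the open position, so I hand in.

```bash
python3 -c "
from h import *
print(order.job_done())"
```

```text
the job is handed in; nothing more can be done
None
```

I handed in the job with the open lock held still, dial up, about 10 cm above the lid, at about 47 s of the 64 s allowed; the hand-in call returned no verdict.

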